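# Draw three wooden ball feet from the trigger dispenser

## Robot

A 6-joint arm with a two-finger parallel gripper is mounted at the origin on the work surface. World frame = base frame: x ahead of the robot, y to its left, z up, the work surface at z = 0. Lengths are in m, angles in rad, forces in N, time in s.
With the tool pointing down it reaches from about 0.3 to 0.775 m from the base axis. Payload 14.6 kg.
Tool frame: the origin (TCP) lies at the very end of the fingers, on their centre line; the grasp point (between the pads) lies 19 mm behind it; z points along the fingers, y is the line along which they close (so a half turn about z gives the same grasp; the last joint's range is limited). The gripper opens to 94 mm and grips with 3 to 60 N. Pads are 16 mm wide; open, the fingers measure 119 mm over their backs; the gripper's body (75 mm by 177 mm) begins 78 mm behind the grasp point.
Start: joints at [1.164, 0.3, 1.521, -0, 1.321, -0.067], TCP at [0.183, 0.519, 0.205] pointing down, gripper open.
Joint ranges: [-3.03, 3.03], [-0.79, 2.21], [0.23, 2.52], [-1.04, 4.18], [0, 3.07], [-2.55, 2.55]. Speed limits (rad/s): [2.22, 2.22, 2.57, 3.14, 3.14, 3.14].

## Interface

Orientations are given as [roll, pitch, yaw] about the fixed x, y, z axes, in that order (R = Rz(yaw) Ry(pitch) Rx(roll)).
In Python, from station import ctrl gives the robot as it stands. The module is installed in compiled form; this text tells all that it offers.
- The arm moves only by the tool step_arm, never from a script. Its argument "deltas" is a list of rows, each an object with "dp": the shift along the tool's x, y, z scaled (see below), a list of three; "twist": the turn about the tool's z scaled (see below). In form: [{"dp": [tx, ty, tz], "twist": twist}, ...]. A call has 1 to 12 rows; each row shifts and turns the commanded pose from where the row before left it, along the tool's axes as they then stand; what a row does not reach is not made up. The controller multiplies each number of a shift by 0.04 m and each number of a turn by 4 degrees. A row lasts 1/10 s, in which the tool goes at most 50 mm and 8.59 degrees, less where a joint would pass 70% of its speed; a pose out of reach is approached as far as the arm can. A call with a number of a shift or a turn outside -1 to 1 is refused whole. A call with a gripper value outside its range is refused whole. "gripper" is the opening, from -1 (shut) to 1 (fully open), set as the call begins (left out, the last holds). The fingers move at their own pace and stop on an object; "squeeze" is the grip in N (left out, the last holds). Time passes only in rows, so rows that do not move let the fingers close. It gives the time, the measured TCP pose, the force, the opening and the grip force at its end, in the units of the state.
- ctrl.get_obs(): the state, without advancing time (a new reading comes with each control period).
- ctrl.camera(name): name is "scene" or "top" or "wrist"; returns (picture, depth): 480x640x3 uint8, red, green, blue; 480x640 float32, m along the optical axis (not along the pixel's ray), 0 where there is no reading.
- ctrl.get_calibration(name): a dict with "fx", "fy", "cx", "cy" (pixels), "world_to_cam" (4x4, takes a point from world to camera coordinates); the wrist camera has in their place "hand_eye" (4x4, takes a point from camera to tool coordinates, whose origin is the TCP and whose axes are the flange's). Camera axes: x right, y down, z forward; pixel columns grow to the right and rows downward; lengths in m; the calibration is good to about 2 mm. The wrist camera is an equidistant fisheye: a pixel r from the principal point sees the ray r / f radians off the axis. A picture is of the moment at which its call begins: read the wrist's pose just before it. get_calibration takes no time and is no camera call.
- ctrl.hand_in(): hands the job in; it is judged then, once.
Trained networks look in the newest picture that a camera, given by its name, has taken for a name from the list of things; names that differ only in an ending like _2 or _b are one class to them, and where a whole thing is asked for, a point or a joint stands for the part that bears it (a point fixed in the world has none). Each returns a list of dicts, best first, with "conf" (0 to 1); they miss things now and then, are a little off and sometimes report something else, mostly with a low value. They report only what shows in the picture. A call takes as long as a camera call. They do not tell look-alikes from the thing itself.
- ctrl.spot_in(camera, label): "rect" ([left, top, right, bottom] as shares, 0 to 1, of the picture: columns of its width, rows of its height, round what is visible of it).
- ctrl.cut_out(camera, label): "pixels" (480x640 bool, what is visible of it) and "rect" ([left, top, right, bottom] as shares, 0 to 1, of the picture: columns of its width, rows of its height, round what is visible of it).
The state is a dict: "time_s": time; "qpos": joint angles; "joint_vel": joint speeds; "tau": joint torques, N m; "ee_pos": TCP position; "eef_rot": TCP orientation; "force": force on the tool from outside, world axes, zero at the start; "moment": the same for the moment, N m; "grip_width": finger opening in m; "grip_force": force on a finger pad.
Only numpy, scipy, OpenCV 4.12 (cv2) and the standard library are available. Lean on these libraries where they do the work, as an engineer would, in place of code of your own. Each camera call takes 0.05 s, during which the arm holds its last target. There are 200 camera calls.

## Task

The blue dispenser on the saw table holds five wooden ball feet in its clear tube. Bring the open tin under its outlet, then squeeze and let go of the orange trigger against the black grip until exactly three balls are in the tin, leaving the other two in the dispenser, the trigger released and the tin standing under the outlet. Squeeze the trigger only as firmly as its spring needs, since it must not be crushed against its stop, and leave the tape roll, the stepped block and the hammer where they are.

Things in the scene. Friction and masses are not known exactly. Their poses are not given: they have to be found in the camera images.
- dispenser: Blue ball dispenser, fixed to the bench. Origin: on the bench under the axis of the upright clear tube; its x points away from the grip, y to the outlet side, z up; all offsets below are (x, y, z) mm in this frame. Dark base plate x -100..70, y -125..-6, 12 high; blue housing x -30..30, y -65..62, z 66..103, overhangs the bench at y above -6.
- stop_face (a point): Middle of the flat upright face of base and column at (0, -6, 30), looking along +y, 60 mm wide, from the bench up to the housing: the tin is pushed up against it.
- spout (a point): Centre of the outlet hole (34 x 38 mm) in the underside of the housing, at (0, 40, 66); balls fall straight down from it. Each full squeeze moves an aluminium slide inside the housing 40 mm along +y (its end comes out to y = 65), carrying one ball from under the tube to the hole; on full release the next ball drops into the slide.
- tube_top (a point): Top of the black cap on the clear square ball tube, at (0, 0, 243). Tube 39 mm wide, from z 107; cap 54 x 48 mm. A gripper body held upright over the grip may hit the tube.
- grip_foot (a point): Foot of the black pistol grip's front face, at (-75, -30, 100), on a blue arm 28 mm wide (z 70..100, x -105..-25). The grip leans 30 degrees back: it runs 95 mm from here along u = (-0.5, 0, 0.866); v = (0.866, 0, 0.5) is its front face's normal. 28 mm wide in y, 26 mm deep.
- grip_mid (a point): Middle of the black grip at the height to squeeze, 60 mm along u from grip_foot and 13 mm behind its front face, at (-116.3, -30, 145.5). To squeeze, the fingers point along -u (tool tilted 30 degrees) and close along v, one behind the grip, one on the trigger; squeezed, the middle between the fingers is 5.5 mm behind the front face.
- trigger_front (a point): Where a finger presses the front of the orange trigger, facing grip_mid (moves with it). Lever 10 mm thick, 20 wide, 72 long, hinged at its lower end 5 mm along u and 10 mm along v from grip_foot; it stands away from the grip upwards. Width over grip and trigger here: 54 mm released, 41 mm fully squeezed (58 at the trigger's upper end, released).
- trigger (a joint): Trigger angle: 0 released (springs back), 0.24 rad squeezed to its stop. A ball falls at 0.17 to 0.2 rad; squeeze to the stop and release fully to 0 before the next. The spring takes about 4 N at first, 10 to 11 N at the stop. Over 30 N a finger (60 N in all on the dispenser) counts as crushing; 15 N is ample.
- tin: Open round steel tin, outer diameter 104 mm, height 55, wall 3, floor 4, about 0.16 kg (varies). Origin: centre of its underside. Too wide to grip across; slides when pushed low. Pushed against stop_face with its centre at (0, 46) in the dispenser's frame it is in place; centre within 25 mm of below the outlet counts.
- tape: Bystander: cream roll of masking tape, outer diameter 104 mm, 48 mm high, lying flat. Origin: centre of its underside.
- stair: Bystander: stepped block of laminated wood, 100 x 60 mm, 72 mm high. Origin: centre of its underside.
- hammer: Bystander: hammer with a wooden handle, about 260 mm long, lying on the bench. Origin: under its middle, x along the handle towards the head.
- ball1_center (a point): Centre of wooden ball 1, diameter 30 mm, 11 g; sits in the slide at the bottom of the magazine.
- ball2_center (a point): Centre of wooden ball 2, diameter 30 mm, 11 g; number 2 from the bottom of the magazine tube.
- ball3_center (a point): Centre of wooden ball 3, diameter 30 mm, 11 g; number 3 from the bottom of the magazine tube.
- ball4_center (a point): Centre of wooden ball 4, diameter 30 mm, 11 g; number 4 from the bottom of the magazine tube.
- ball5_center (a point): Centre of wooden ball 5, diameter 30 mm, 11 g; number 5 from the bottom of the magazine tube.
Things that resemble listed ones, but are neither listed nor needed, are in the scene too. Leave any turquoise or yellow look-alike of the tin alone.

How it is judged:
On the way, in this order (a step that is already met when the one before it is completed fails the run):
1. the tin stands upright under the outlet, at rest, with all balls still in the dispenser (horizontal distance between tin and spout below 0.025 m and angle between tin's own z axis and vertical below 0.1 rad and linear speed of tin below 0.02 m/s and z of each of ball1_center, ball2_center, ball3_center, ball4_center, ball5_center in the frame of dispenser above 0.08 m), for 0.2 s.
2. the trigger is squeezed (value of joint trigger above 0.15 rad), for 0.05 s.
3. the first ball is in the tin, the rest still in the dispenser, the trigger released (horizontal distance between ball1_center and tin below 0.05 m and z of ball1_center in the frame of tin between 0 and 0.05 m and z of each of ball2_center, ball3_center, ball4_center, ball5_center in the frame of dispenser above 0.08 m and value of joint trigger below 0.03 rad), for 0.1 s.
4. the trigger is squeezed a second time (value of joint trigger above 0.15 rad), for 0.05 s.
5. the second ball is in the tin, the rest still in the dispenser, the trigger released (horizontal distance between each of ball1_center, ball2_center and tin below 0.05 m and z of ball1_center in the frame of tin between 0 and 0.05 m and z of ball2_center in the frame of tin between 0 and 0.05 m and z of each of ball3_center, ball4_center, ball5_center in the frame of dispenser above 0.08 m and value of joint trigger below 0.03 rad), for 0.1 s.
At the end, for the whole second after the job is handed in: The three lowest balls lie in the tin, the upper two are still in the dispenser, the trigger is released (below 0.03 rad), and the tin stands upright on the bench at rest, its centre within 30 mm of the point below the outlet (horizontal distance between each of ball1_center, ball2_center, ball3_center and tin below 0.05 m and z of ball1_center in the frame of tin between 0 and 0.05 m and z of ball2_center in the frame of tin between 0 and 0.05 m and z of ball3_center in the frame of tin between 0 and 0.05 m and z of each of ball4_center, ball5_center in the frame of dispenser above 0.08 m and value of joint trigger below 0.03 rad and horizontal distance between tin and spout below 0.03 m and angle between tin's own z axis and vertical below 0.1 rad and linear speed of tin below 0.02 m/s and height (world z) of tin below 0.01 m); the robot touches nothing.
It fails at once if a bystander (tape, stepped block, hammer) is moved by more than 25 mm (distance of any of tape, stair, hammer from where it was at the start of the episode above 0.025 m).
It fails at once if the trigger and grip are crushed (fingers press on the dispenser with more than 60 N in all) (contact force between the fingers and dispenser above 60 N).
It also fails if it takes over 64 s, if anything falls off the work surface, if the arm or the gripper's body presses on something with over 40 N, if the wrist force passes 120 N, or if a joint passes its speed limit or range.

## Working session

There is one attempt and no reset: what is moved stays moved. The work goes in short steps, Python scripts to look and compute and a tool call to move; the robot and the scene stay as the last step left them, time stands still between calls to the robot, and variables do not carry over. Pictures are saved under pics/ and viewed, at most 10 in all, crops included, and the job is handed in when it is done.

Besides the shell and the picture viewer there is one more tool, called after "Emit:" as name([rows], argument=value, ...), one row to a line, values as JSON. step_arm: Moves the arm, as the interface text tells. Its arguments: {"type":"object","properties":{"deltas":{"type":"array"},"gripper":{"type":"number"},"squeeze":{"type":"number"}},"required":["deltas"]}

```bash
mkdir -p pics; cat > h.py <<'E'
import numpy as np, cv2
from station import ctrl
from scipy.spatial.transform import Rotation as R
def save(name,img): cv2.imwrite('pics/'+name,cv2.cvtColor(img,cv2.COLOR_RGB2BGR))
def cloud(cam,d):
    k=ctrl.get_calibration(cam); v,u=np.mgrid[:480,:640]
    P=np.stack([(u-k['cx'])/k['fx']*d,(v-k['cy'])/k['fy']*d,d,np.ones_like(d)],-1)
    W=P@np.linalg.inv(k['world_to_cam']).T
    W[d<=0]=np.nan
    return W[...,:3]
def proj(cam,p):
    k=ctrl.get_calibration(cam); c=k['world_to_cam']@np.append(p,1)
    return np.array([k['fx']*c[0]/c[2]+k['cx'],k['fy']*c[1]/c[2]+k['cy']])
E
python3 - <<'E'
from h import *
ims=[]
for c in ('scene','top'):
    im,d=ctrl.camera(c); np.savez('/tmp/'+c,im=im,d=d); save(c+'1.png',im); W=cloud(c,d)
    for l in ('dispenser','tin','tape','stair','hammer','trigger'):
        for r in ctrl.cut_out(c,l)[:4]:
            m=r['pixels']; p=W[m]; p=p[~np.isnan(p[:,0])]
            print(c,l,round(r['conf'],2),(np.array(r['rect'])*[640,480,640,480]).astype(int),np.median(p,0).round(3) if len(p) else '', np.percentile(p,98,axis=0).round(3) if len(p) else '', np.percentile(p,2,axis=0).round(3) if len(p) else '')
print(ctrl.get_obs())
E
```

```text
scene dispenser 0.46 [311 241 402 355] [ 0.652 -0.065  0.071] [0.724 0.003 0.245] [ 0.536 -0.148  0.004]
scene tin 0.87 [291 205 325 248] [0.393 0.074 0.017] [0.449 0.117 0.057] [0.349 0.016 0.   ]
scene tin 0.76 [352 185 396 227] [0.519 0.23  0.02 ] [0.573 0.27  0.058] [0.473 0.168 0.001]
scene tin 0.63 [406 160 449 198] [0.593 0.404 0.023] [0.644 0.442 0.058] [0.545 0.339 0.001]
scene tin 0.59 [224 224 317 278] [ 0.35  -0.059  0.024] [ 0.499 -0.026  0.03 ] [ 0.249 -0.102  0.004]
scene tape 0.6 [192 344 243 396] [ 0.456 -0.378  0.046] [ 0.507 -0.329  0.052] [ 0.41  -0.425  0.005]
scene stair 0.75 [249 394 301 440] [ 0.633 -0.385  0.054] [ 0.672 -0.351  0.076] [ 0.574 -0.414  0.007]
scene hammer 0.59 [226 224 318 283] [ 0.351 -0.06   0.024] [ 0.498 -0.026  0.03 ] [ 0.25  -0.102  0.01 ]
scene hammer 0.28 [310 243 398 360] [ 0.652 -0.065  0.072] [ 0.723 -0.005  0.245] [ 0.539 -0.148  0.007]
scene trigger 0.75 [338 258 348 283] [ 0.584 -0.055  0.149] [ 0.596 -0.043  0.181] [ 0.57  -0.063  0.113]
top dispenser 0.59 [298 163 366 239] [ 0.638 -0.067  0.073] [0.721 0.023 0.245] [ 0.529 -0.1
[... 771 characters left out ...]
  0.18 ] [ 0.566 -0.063  0.113]
{'time_s': 0.7, 'qpos': array([ 1.16442276e+00,  2.99880022e-01,  1.52099891e+00,  8.35021817e-06,
        1.32067440e+00, -6.65943780e-02]), 'joint_vel': array([-0.00107323,  0.00010755, -0.00077328, -0.00106489,  0.00070626,
       -0.00010784]), 'tau': array([-2.99191903e-03, -5.31581783e+01, -3.52877712e+01,  7.06508034e-02,
        2.12638738e-02, -1.23384302e-05]), 'ee_pos': array([0.18330041, 0.51855453, 0.20545701]), 'eef_rot': array([ 3.14155288e+00, -5.45576019e-06,  2.80181140e+00]), 'force': array([-0.21644369,  0.32541858, -0.01113994]), 'moment': array([-0.00840026,  0.01042349,  0.04353615]), 'grip_force': 0.0, 'grip_width': 0.09402507633882685}
```

View pics/scene1.png

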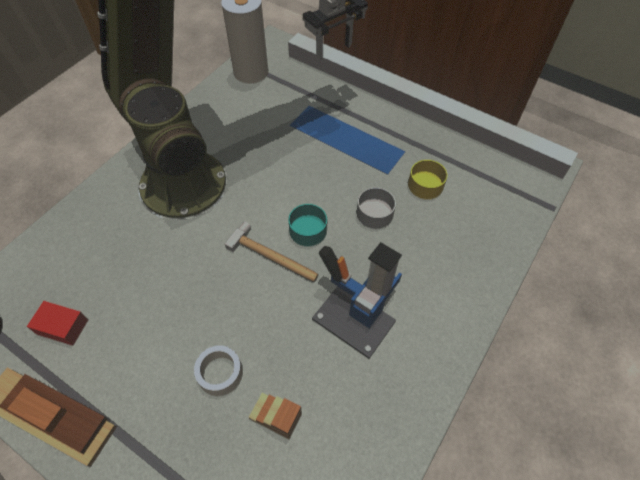

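View pics/top1.png

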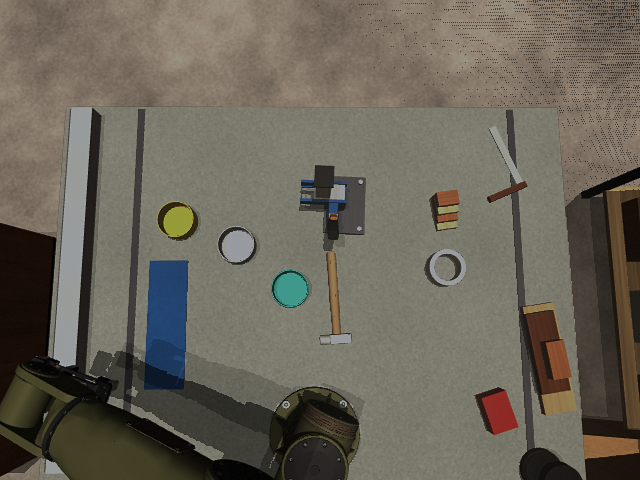

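The tin candidates are silver (top 236,245), turquoise (top 290,288) and yellow (top 177,220). By the description it is the silver steel one. I'll check it in a close crop and fit the dispenser and tin poses.

```bash
cat > fit.py <<'E'
from h import *
from scipy.optimize import least_squares
u=np.array([-.5,0,.866]);v=np.array([.866,0,.5])
g=np.array([-.075,-.03,.1])
I=np.eye(3); Rg=np.stack([v,[0,1,0],u])
def bx(a,b): a,b=np.array(a)/1e3,np.array(b)/1e3; return ((a+b)/2,(b-a)/2,I)
boxes=[bx((-100,-125,0),(70,-6,12)),bx((-30,-65,66),(30,62,103)),bx((-19.5,-19.5,107),(19.5,19.5,220)),
 bx((-27,-24,225),(27,24,243)),bx((-105,-44,70),(-25,-16,100)),
 (g+u*.0475-v*.013,np.array([.013,.014,.0475]),Rg)]
def sdf(P):
    o=[]
    for c,h,Rm in boxes:
        q=np.abs((P-c)@Rm.T)-h
        o.append(np.linalg.norm(np.maximum(q,0),axis=1)+np.minimum(q.max(1),0))
    return np.min(np.abs(o),0)
def fit(pts,x0):
    def f(x):
        c,s=np.cos(x[2]),np.sin(x[2]); D=pts-[x[0],x[1],0]
        return sdf(np.stack([c*D[:,0]+s*D[:,1],-s*D[:,0]+c*D[:,1],D[:,2]],1))
    r=least_squares(f,x0,loss='soft_l1',f_scale=.003,x_scale=[.01,.01,.05])
    return r.x,np.median(f(r.x))
def circ(P):
    f=lambda x:np.hypot(P[:,0]-x[0],P[:,1]-x[1])-.0505
    return least_squares(f,P.mean(0)[:2],loss='soft_l1',f_scale=.002).x
E
python3 - <<'E'
from fit import *
al=[];T=[]
for c in('scene','top'):
    z=np.load('/tmp/'+c+'.npz'); W=cloud(c,z['d']).reshape(-1,3); W=W[~np.isnan(W[:,0])]
    p=W[(abs(W[:,0]-.63)<.16)&(abs(W[:,1]+.06)<.13)&(W[:,2]>.008)&(W[:,2]<.26)]
    p=p[~((p[:,0]<.51)&(p[:,2]<.05))]
    al.append(p); 
    for x0 in([.63,-.02,0],[.63,-.02,-.15],[.63,-.02,.15]): print(c,len(p),*fit(p,x0))
    t=W[(np.hypot(W[:,0]-.521,W[:,1]-.221)<.07)&(W[:,2]>.045)&(W[:,2]<.07)]; print('tin',len(t),circ(t),np.median(t[:,2]))
    hm=W[(abs(W[:,0]-.37)<.16)&(abs(W[:,1]+.06)<.05)&(W[:,2]>.012)&(W[:,2]<.05)]; print('hammer',hm.min(0),hm.max(0))
print('both',*fit(np.vstack(al),[.63,-.02,0]))
s=np.load('/tmp/scene.npz')['im'];t=np.load('/tmp/top.npz')['im']
save('crop.png',np.hstack([cv2.resize(t[150:270,190:380],(570,360))[:,:],cv2.resize(s[180:240,340:377],(222,360))]))
E
```

```text
scene 5656 [ 0.66532963 -0.02455391 -0.04824695] 0.0017480000697189801
scene 5656 [ 0.6653296  -0.02455399 -0.04824815] 0.0017479663668386273
scene 5656 [ 0.66532972 -0.02455394 -0.04824645] 0.0017479852691446272
tin 273 [0.52230654 0.21845112] 0.05296852726395462
hammer [ 0.24196283 -0.10503266  0.0120213 ] [ 0.50424451 -0.01540966  0.03322146]
top 2965 [ 0.65886734 -0.02524502 -0.03533553] 0.001507638511077037
top 2965 [ 0.65889485 -0.02541381 -0.0367491 ] 0.001503129866033381
top 2965 [ 0.65886734 -0.02524497 -0.03533472] 0.001507638511077037
tin 166 [0.51922158 0.21840814] 0.054246662636049936
hammer [ 0.23950124 -0.10355872  0.01229385] [ 0.49933903 -0.01698472  0.03444348]
both [ 0.66194548 -0.02435801 -0.04126686] 0.0016983244093375857
```

View pics/crop.png

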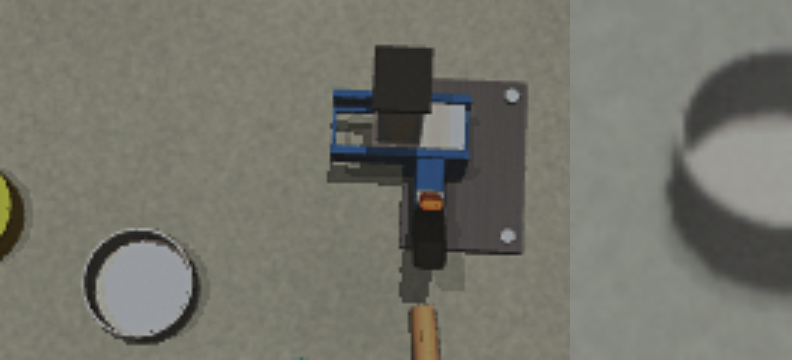

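The crop shows the open silver tin at (140,285) and the dispenser at about (420,130). I'll push this tin with a two-finger cradle, so first I turn the tool.

Emit:
step_arm([
  {"dp": [0, 0, 0], "twist": 1},
  {"dp": [0, 0, 0], "twist": 1},
  {"dp": [0, 0, 0], "twist": 1},
  {"dp": [0, 0, 0], "twist": 1},
  {"dp": [0, 0, 0], "twist": 1},
  {"dp": [0, 0, 0], "twist": 1},
  {"dp": [0, 0, 0], "twist": 1},
  {"dp": [0, 0, 0], "twist": 1},
  {"dp": [0, 0, 0], "twist": 1},
  {"dp": [0, 0, 0], "twist": 1},
  {"dp": [0, 0, 0], "twist": 1},
  {"dp": [0, 0, 0], "twist": 1},
], gripper=0.5)

```text
time_s: 1.9
ee_pos: [0.1833, 0.5185, 0.2055]
eef_rot: [3.142, -0.0, 1.961]
force: [-0.2, 0.3, 0.2]
grip_width: 0.0703
grip_force: 0.0
```

Emit:
step_arm([
  {"dp": [0, 0, 0], "twist": 1},
  {"dp": [0, 0, 0], "twist": 0.9},
  {"dp": [0, 0, 0], "twist": 0},
])

```text
time_s: 2.2
ee_pos: [0.1833, 0.5185, 0.2054]
eef_rot: [-3.142, 0.0, 1.83]
force: [0.4, 0.6, 0.1]
grip_width: 0.0707
grip_force: 0.0
```

```bash
cat >> h.py <<'E'
def plan(tgt,obs=None):
    o=obs or ctrl.get_obs(); M=R.from_euler('xyz',o['eef_rot']).as_matrix()
    print('pos',o['ee_pos'].round(4),'rot',o['eef_rot'].round(4),'q',o['qpos'].round(2),'t',round(o['time_s'],2),'w',round(o['grip_width'],4))
    p=o['ee_pos']
    for t in tgt:
        d=M.T@(np.array(t)-p)/.04; print(t,'total units',d.round(2),'len',np.linalg.norm(d).round(2)); p=np.array(t)
E
python3 - <<'E'
from h import *
plan([[.5,.297,.205],[.5,.297,.018],[.645,.075,.018]])
print(ctrl.get_calibration('wrist')['hand_eye'])
E
```

```text
pos [0.1833 0.5185 0.2054] rot [-3.1416  0.      1.8304] q [1.16 0.3  1.52 0.   1.32 0.9 ] t 2.2 w 0.0707
[0.5, 0.297, 0.205] total units [-7.39  6.23  0.01] len 9.66
[0.5, 0.297, 0.018] total units [0.   0.   4.67] len 4.68
[0.645, 0.075, 0.018] total units [-6.29  2.08  0.  ] len 6.63
[[ 2.68527610e-04 -9.59930898e-01 -2.80236685e-01  8.28161048e-02]
 [ 9.99999848e-01  3.92645675e-04 -3.86762878e-04  1.55321829e-03]
 [ 4.81299360e-04 -2.80236539e-01  9.59930857e-01 -1.79559248e-01]
 [ 0.00000000e+00  0.00000000e+00  0.00000000e+00  1.00000000e+00]]
```

Emit:
step_arm([
  {"dp": [-0.615, 0.52, 0], "twist": 0},
  {"dp": [-0.615, 0.52, 0], "twist": 0},
  {"dp": [-0.615, 0.52, 0], "twist": 0},
  {"dp": [-0.615, 0.52, 0], "twist": 0},
  {"dp": [-0.615, 0.52, 0], "twist": 0},
  {"dp": [-0.615, 0.52, 0], "twist": 0},
  {"dp": [-0.615, 0.52, 0], "twist": 0},
  {"dp": [-0.615, 0.52, 0], "twist": 0},
  {"dp": [-0.615, 0.52, 0], "twist": 0},
  {"dp": [-0.615, 0.52, 0], "twist": 0},
  {"dp": [-0.615, 0.52, 0], "twist": 0},
  {"dp": [-0.615, 0.52, 0], "twist": 0},
])

```text
time_s: 3.4
ee_pos: [0.5016, 0.2967, 0.2055]
eef_rot: [3.142, -0.0, 1.833]
force: [0.1, -0.0, 0.7]
grip_width: 0.0701
grip_force: 0.0
```

Emit:
step_arm([
  {"dp": [0, 0, 0.6], "twist": 0},
  {"dp": [0, 0, 0.6], "twist": 0},
  {"dp": [0, 0, 0.6], "twist": 0},
  {"dp": [0, 0, 0.6], "twist": 0},
  {"dp": [0, 0, 0.6], "twist": 0},
  {"dp": [0, 0, 0.6], "twist": 0},
  {"dp": [0, 0, 0.6], "twist": 0},
  {"dp": [0, 0, 0.45], "twist": 0},
  {"dp": [0, 0, 0], "twist": 0},
])

```text
time_s: 4.3
ee_pos: [0.4993, 0.297, 0.0172]
eef_rot: [-3.138, 0.001, 1.833]
force: [-0.9, 0.9, -0.4]
grip_width: 0.0706
grip_force: 0.0
```

```bash
python3 - <<'E'
from h import *
plan([[.509,.264,.018],[.652,.075,.018],[.652,.068,.018]])
im,d=ctrl.camera('top'); save('a.png',cv2.resize(im[130:290,140:380],(720,480)))
E
```

```text
pos [0.4993 0.297  0.0172] rot [-3.1376e+00  9.0000e-04  1.8332e+00] q [ 0.47  0.59  1.58 -0.    0.97  0.21] t 4.3 w 0.0706
[0.509, 0.264, 0.018] total units [-0.86  0.02 -0.02] len 0.86
[0.652, 0.075, 0.018] total units [-5.49  2.23 -0.  ] len 5.93
[0.652, 0.068, 0.018] total units [-0.17 -0.05  0.  ] len 0.17
```

View pics/a.png

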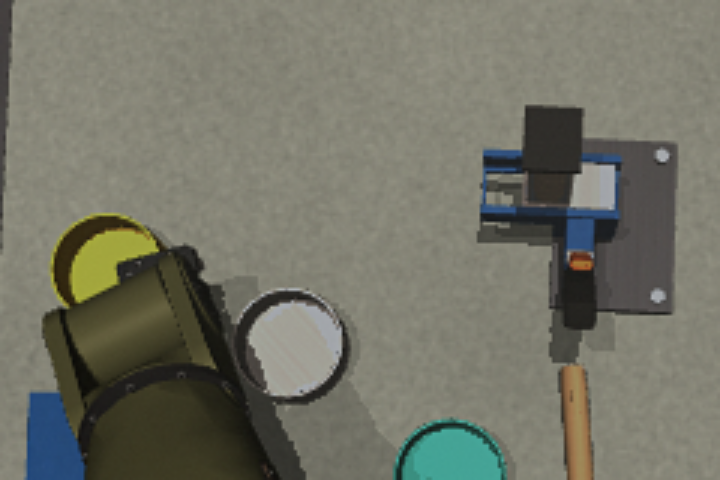

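The tin stands free at (292,345) and the cradle is behind it. Next I push.

Emit:
step_arm([
  {"dp": [-0.22, 0, 0], "twist": 0},
  {"dp": [-0.22, 0, 0], "twist": 0},
  {"dp": [-0.22, 0, 0], "twist": 0},
  {"dp": [-0.2, 0, 0], "twist": 0},
])

```text
time_s: 4.75
ee_pos: [0.5099, 0.2635, 0.02]
eef_rot: [3.141, -0.0, 1.831]
force: [-1.4, 1.7, 0.6]
grip_width: 0.0707
grip_force: 0.8
```

Emit:
step_arm([
  {"dp": [-0.215, 0.097, 0], "twist": 0},
  {"dp": [-0.215, 0.097, 0], "twist": 0},
  {"dp": [-0.215, 0.097, 0], "twist": 0},
  {"dp": [-0.215, 0.097, 0], "twist": 0},
  {"dp": [-0.215, 0.097, 0], "twist": 0},
  {"dp": [-0.215, 0.097, 0], "twist": 0},
  {"dp": [-0.215, 0.097, 0], "twist": 0},
  {"dp": [-0.215, 0.097, 0], "twist": 0},
  {"dp": [-0.215, 0.097, 0], "twist": 0},
  {"dp": [-0.215, 0.097, 0], "twist": 0},
  {"dp": [-0.215, 0.097, 0], "twist": 0},
  {"dp": [-0.215, 0.097, 0], "twist": 0},
])

```text
time_s: 5.95
ee_pos: [0.5815, 0.1761, 0.0195]
eef_rot: [-3.142, -0.0, 1.831]
force: [-3.8, 3.6, 5.1]
grip_width: 0.0703
grip_force: 2.7
```

Emit:
step_arm([
  {"dp": [-0.215, 0.097, 0], "twist": 0},
  {"dp": [-0.215, 0.097, 0], "twist": 0},
  {"dp": [-0.215, 0.097, 0], "twist": 0},
  {"dp": [-0.215, 0.097, 0], "twist": 0},
  {"dp": [-0.215, 0.097, 0], "twist": 0},
  {"dp": [-0.215, 0.097, 0], "twist": 0},
  {"dp": [-0.215, 0.097, 0], "twist": 0},
  {"dp": [-0.215, 0.097, 0], "twist": 0},
  {"dp": [-0.215, 0.097, 0], "twist": 0},
  {"dp": [-0.215, 0.097, 0], "twist": 0},
  {"dp": [-0.1, 0.05, 0], "twist": 0},
  {"dp": [0, 0, 0], "twist": 0},
])

```text
time_s: 7.15
ee_pos: [0.644, 0.0994, 0.0191]
eef_rot: [3.142, 0.001, 1.831]
force: [-0.1, 0.3, 0.8]
grip_width: 0.0704
grip_force: 0.0
```

```bash
python3 - <<'E'
from fit import *
plan([[.652,.069,.018]])
for c in ('scene','top'):
    im,d=ctrl.camera(c); save(c+'b.png',cv2.resize(im[130:290,240:480],(720,480))); W=cloud(c,d)
    for r in ctrl.cut_out(c,'tin')[:4]:
        m=W[r['pixels']]; m=m[(m[:,2]>.045)&(m[:,2]<.062)]
        if len(m)>5: print(c,r['conf'],len(m),circ(m),m.min(0),m.max(0))
E
```

```text
pos [0.644  0.0994 0.0191] rot [3.1416e+00 5.0000e-04 1.8308e+00] q [ 0.1   0.72  1.36 -0.    1.07 -0.16] t 7.15 w 0.0704
[0.652, 0.069, 0.018] total units [-0.79 -0.    0.03] len 0.79
scene 0.97 269 [0.39883105 0.06686685] [0.34659004 0.01448384 0.04501568] [0.45078956 0.11987109 0.06056988]
scene 0.83 147 [0.59379356 0.38962195] [0.54524976 0.35767815 0.04526371] [0.64606969 0.44419846 0.06089113]
top 0.86 188 [0.5909264  0.38959198] [0.53944169 0.33812849 0.04525007] [0.64231752 0.44209435 0.06127626]
top 0.58 39 [0.65400768 0.05410487] [0.6061086  0.00398847 0.04554878] [0.70265074 0.04384671 0.06119948]
```

View pics/sceneb.png

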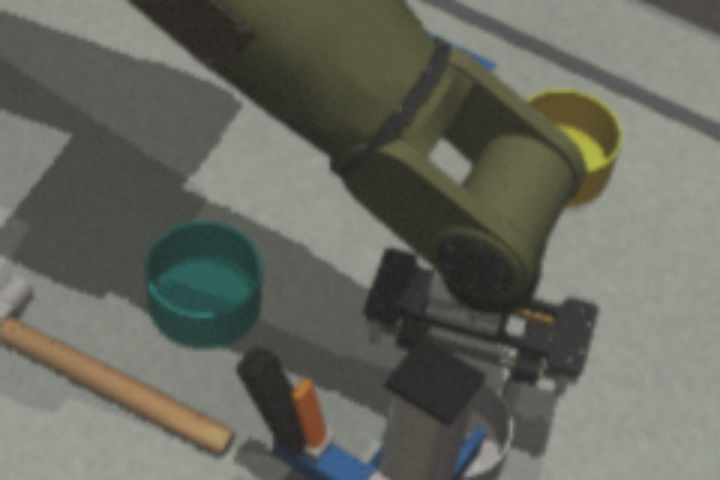

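The tin (490,440) is cradled just short of the stop, at about (0.655, 0.053). Now the final push, then I back off and rise.

Emit:
step_arm([
  {"dp": [-0.16, 0, 0], "twist": 0},
  {"dp": [-0.16, 0, 0], "twist": 0},
  {"dp": [-0.16, 0, 0], "twist": 0},
  {"dp": [-0.16, 0, 0], "twist": 0},
  {"dp": [-0.13, 0, 0], "twist": 0},
  {"dp": [0, 0, 0], "twist": 0},
  {"dp": [0.4, 0, 0], "twist": 0},
  {"dp": [0.8, 0, 0], "twist": 0},
  {"dp": [0.8, 0, 0], "twist": 0},
  {"dp": [0.8, 0, 0], "twist": 0},
  {"dp": [0, 0, 0], "twist": 0},
])

```text
time_s: 8.45
ee_pos: [0.6212, 0.1833, 0.0196]
eef_rot: [3.141, -0.0, 1.836]
force: [0.5, -0.3, 0.6]
grip_width: 0.0704
grip_force: 0.0
```

Emit:
step_arm([
  {"dp": [0, 0, -0.8], "twist": 1},
  {"dp": [0, 0, -0.8], "twist": 1},
  {"dp": [0, 0, -0.8], "twist": 1},
  {"dp": [0, 0, -0.8], "twist": 1},
  {"dp": [0, 0, -0.8], "twist": 0.3},
  {"dp": [0, 0, -0.8], "twist": 0},
  {"dp": [0, 0, -0.8], "twist": 0},
  {"dp": [0, 0, -0.8], "twist": 0},
  {"dp": [0, 0, 0], "twist": 0},
])

```text
time_s: 9.35
ee_pos: [0.6235, 0.1793, 0.2806]
eef_rot: [3.134, -0.002, 1.531]
force: [0.3, 0.1, 0.4]
grip_width: 0.0706
grip_force: 0.0
```

```bash
python3 - <<'E'
from fit import *
al=[];D={}
for c in ('scene','top'):
    im,d=ctrl.camera(c); W=cloud(c,d); D[c]=im
    for r in ctrl.cut_out(c,'tin')[:4]:
        m=W[r['pixels']]; m=m[(m[:,2]>.045)&(m[:,2]<.062)]
        if len(m)>5: print(c,r['conf'],len(m),circ(m))
    W=W.reshape(-1,3); W=W[~np.isnan(W[:,0])]
    p=W[(abs(W[:,0]-.63)<.16)&(abs(W[:,1]+.06)<.13)&(W[:,2]>.008)&(W[:,2]<.26)]
    p=p[~((p[:,0]<.51)&(p[:,2]<.05))&~((p[:,1]>-.03)&(p[:,2]<.065))]
    f=fit(p,[.66,-.025,-.04]); print(c,*f)
    gp=p[(p[:,2]>.12)&(p[:,0]<.61)]
    c_,s_=np.cos(-.04),np.sin(-.04); E=gp-[.662,-.0245,0]; L=np.stack([c_*E[:,0]+s_*E[:,1],-s_*E[:,0]+c_*E[:,1],E[:,2]],1)
    for z in(.13,.15,.16,.165,.17,.175,.18):
        q=L[abs(L[:,2]-z)<.003]; 
        if len(q): print(z,len(q),'x',q[:,0].min().round(4),q[:,0].max().round(4),'y',q[:,1].min().round(4),q[:,1].max().round(4))
x=f[0]
plan([])
save('c.png',np.hstack([cv2.resize(D['scene'][225:325,300:440],(420,300)),cv2.resize(D['top'][140:260,270:390],(300,300))]))
E
```

```text
scene 0.93 260 [0.39856677 0.06678792]
scene 0.62 118 [0.66525192 0.02309327]
scene 0.56 212 [0.59383266 0.3898763 ]
scene [ 0.66535663 -0.02453109 -0.04893451] 0.001768408745546745
0.13 37 x -0.1182 -0.0666 y -0.0446 -0.0221
0.15 51 x -0.1387 -0.075 y -0.045 -0.0191
0.16 54 x -0.1323 -0.0769 y -0.0456 -0.0183
0.165 51 x -0.1433 -0.0794 y -0.045 -0.016
0.17 67 x -0.1433 -0.0802 y -0.0447 -0.017
0.175 88 x -0.1412 -0.0817 y -0.0453 -0.0176
0.18 66 x -0.1353 -0.0855 y -0.043 -0.0176
top 0.91 77 [0.39527546 0.067376  ]
top 0.77 119 [0.66232192 0.0232358 ]
top 0.62 164 [0.59103837 0.38970894]
top [ 0.65900317 -0.02559211 -0.03638877] 0.001528342583565056
0.13 7 x -0.0974 -0.094 y -0.042 -0.0207
0.15 14 x -0.1129 -0.0784 y -0.0442 -0.0179
0.16 13 x -0.1189 -0.0808 y -0.0438 -0.0178
0.165 17 x -0.1454 -0.1135 y -0.0436 -0.0178
0.17 33 x -0.1461 -0.0863 y -0.044 -0.0183
0.175 82 x -0.1438 -0.0863 y -0.0436 -0.0178
0.18 46 x -0.1367 -0.0872 y -0.0408 -0.0176
pos [0.6223 0.1788 0.2741] rot [-3.1397e+00  6.0000e-04  1.5313e+00] q [ 0.22  0.49  1.1  -0.    1.55  0.26] t 9.55 w 0.07
```

View pics/c.png

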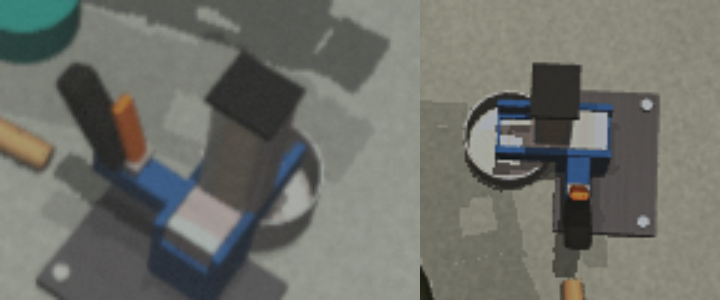

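The tin stands under the outlet (scene crop 290,200; measured about 8 mm from below the spout), and the grip and trigger are clear. I move over the grip.

Emit:
step_arm([
  {"dp": [-0.58, -0.17, 0], "twist": 0},
  {"dp": [-0.58, -0.17, 0], "twist": 0},
  {"dp": [-0.58, -0.17, 0], "twist": 0},
  {"dp": [-0.58, -0.17, 0], "twist": 0},
  {"dp": [-0.58, -0.17, 0], "twist": 0},
  {"dp": [-0.58, -0.17, 0], "twist": 0},
  {"dp": [-0.58, -0.17, 0], "twist": 0},
  {"dp": [-0.58, -0.17, 0], "twist": 0},
  {"dp": [-0.58, -0.17, 0], "twist": 0},
  {"dp": [-0.58, -0.17, 0], "twist": 0},
  {"dp": [0, 0, 0], "twist": 0},
  {"dp": [0, 0, 0], "twist": 0},
], gripper=1)

```text
time_s: 10.75
ee_pos: [0.5454, -0.0503, 0.2747]
eef_rot: [-3.14, -0.0, 1.53]
force: [0.2, 0.8, 0.5]
grip_width: 0.094
grip_force: 0.0
```

```bash
python3 - <<'E'
from h import *
x,y,t=.662,-.0248,-.042
w=lambda a,b,z:[x+np.cos(t)*a-np.sin(t)*b,y+np.sin(t)*a+np.cos(t)*b,z]
plan([w(-.115,-.03,.27),w(-.115,-.03,.157),w(-.119,-.03,.157)])
E
```

```text
pos [ 0.5454 -0.0503  0.2747] rot [-3.1404e+00 -3.0000e-04  1.5304e+00] q [-0.16  0.25  1.42  0.    1.47 -0.12] t 10.75 w 0.094
[np.float64(0.5458417854979952), np.float64(-0.049944963784150795), 0.27] total units [0.01 0.01 0.12] len 0.12
[np.float64(0.5458417854979952), np.float64(-0.049944963784150795), 0.157] total units [-0.    0.    2.82] len 2.82
[np.float64(0.5418453129794097), np.float64(-0.0497770131717946), 0.157] total units [ 0.  -0.1  0. ] len 0.1
```

Emit:
step_arm([
  {"dp": [0, 0, 0.4], "twist": 0},
  {"dp": [0, 0, 0.4], "twist": 0},
  {"dp": [0, 0, 0.4], "twist": 0},
  {"dp": [0, 0, 0.4], "twist": 0},
  {"dp": [0, 0, 0.4], "twist": 0},
  {"dp": [0, 0, 0.4], "twist": 0},
  {"dp": [0, 0, 0.3], "twist": 0},
  {"dp": [0, -0.1, 0.24], "twist": 0},
  {"dp": [0, 0, 0], "twist": 0},
  {"dp": [0, 0, 0], "twist": 0},
])

```text
time_s: 11.75
ee_pos: [0.5417, -0.0501, 0.1583]
eef_rot: [3.141, 0.0, 1.531]
force: [1.6, -0.4, 1.0]
grip_width: 0.0941
grip_force: 0.0
```

Emit:
step_arm([
  {"dp": [0, 0, 0], "twist": 0},
  {"dp": [0, 0, 0], "twist": 0},
  {"dp": [0, 0, 0], "twist": 0},
  {"dp": [0, 0, 0], "twist": 0},
], gripper=0.5, squeeze=12)

```text
time_s: 12.15
ee_pos: [0.5426, -0.0504, 0.1583]
eef_rot: [3.139, 0.0, 1.531]
force: [9.3, -0.4, -3.3]
grip_width: 0.0705
grip_force: 3.9
```

```bash
python3 - <<'E'
from h import *
plan([])
im,d=ctrl.camera('wrist'); s,_=ctrl.camera('scene')
save('d.png',np.hstack([cv2.resize(im,(480,360)),cv2.resize(s[220:320,310:400],(320,360))]))
E
```

```text
pos [ 0.5426 -0.0504  0.1583] rot [3.1385e+00 1.0000e-04 1.5311e+00] q [-0.16  0.33  1.6   0.    1.21 -0.12] t 12.15 w 0.0705
```

View pics/d.png

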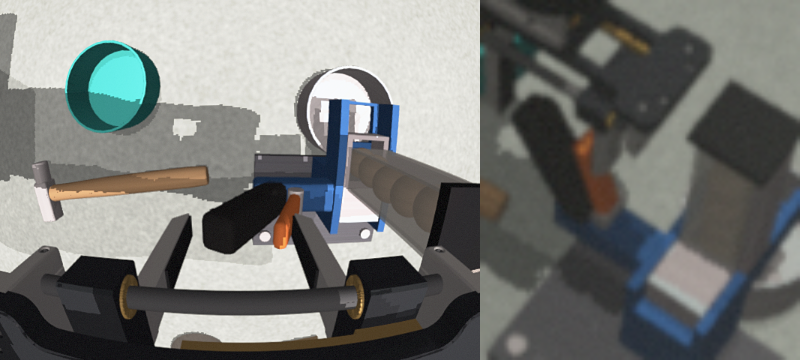

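In the picture the fingers straddle the grip (245,215) and the trigger (288,218), with the tin under the outlet at (350,100). I close further in stages.

Emit:
step_arm([
  {"dp": [0, 0, 0], "twist": 0},
  {"dp": [0, 0, 0], "twist": 0},
  {"dp": [0, 0, 0], "twist": 0},
], gripper=0.28)

```text
time_s: 12.55
ee_pos: [0.5435, -0.0505, 0.1585]
eef_rot: [3.136, 0.0, 1.531]
force: [15.8, -0.2, -5.4]
grip_width: 0.0605
grip_force: 6.1
```

Emit:
step_arm([
  {"dp": [0, 0, 0], "twist": 0},
  {"dp": [0, 0, 0], "twist": 0},
  {"dp": [0, 0, 0], "twist": 0},
], gripper=0.19)

```text
time_s: 12.85
ee_pos: [0.5421, -0.0504, 0.1583]
eef_rot: [3.14, 0.0, 1.531]
force: [5.5, -0.6, 0.8]
grip_width: 0.0563
grip_force: 9.5
```

Emit:
step_arm([
  {"dp": [0, 0, 0], "twist": 0},
  {"dp": [0, 0, 0], "twist": 0},
  {"dp": [0, 0, 0], "twist": 0},
], gripper=0, squeeze=15)

```text
time_s: 13.15
ee_pos: [0.5414, -0.0504, 0.1581]
eef_rot: [-3.141, 0.0, 1.531]
force: [-1.1, -1.9, 5.8]
grip_width: 0.0541
grip_force: 13.5
```

```bash
python3 - <<'E'
from h import *
plan([])
im,d=ctrl.camera('wrist'); s,_=ctrl.camera('top')
save('e.png',np.hstack([cv2.resize(im[60:260,200:520],(640,400)),cv2.resize(s[150:250,290:330],(160,400))]))
E
```

```text
pos [ 0.5414 -0.0504  0.1581] rot [-3.1413e+00  2.0000e-04  1.5312e+00] q [-0.16  0.33  1.6  -0.    1.22 -0.12] t 13.15 w 0.0541
```

View pics/e.png

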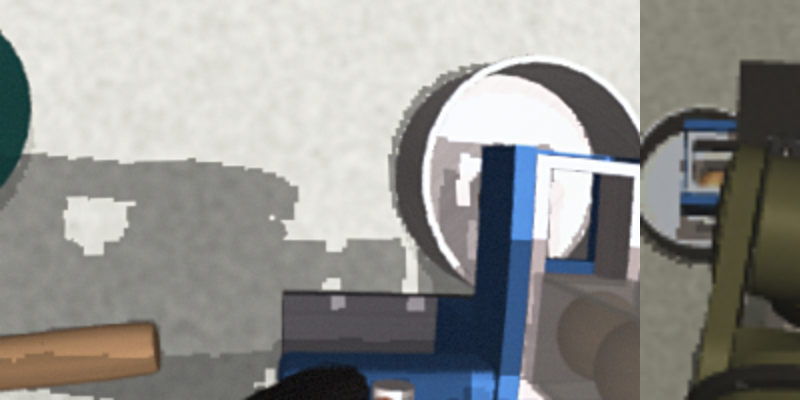

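Emit:
step_arm([
  {"dp": [0, 0, 0], "twist": 0},
  {"dp": [0, 0, 0], "twist": 0},
  {"dp": [0, 0, 0], "twist": 0},
  {"dp": [0, 0, 0], "twist": 0},
])

```text
time_s: 13.65
ee_pos: [0.5413, -0.0504, 0.1581]
eef_rot: [-3.141, 0.0, 1.531]
force: [-2.0, -0.5, 6.5]
grip_width: 0.0546
grip_force: 13.5
```

Emit:
step_arm([
  {"dp": [0, 0, 0], "twist": 0},
  {"dp": [0, 0, 0], "twist": 0},
  {"dp": [0, 0, 0], "twist": 0},
  {"dp": [0, 0, 0], "twist": 0},
  {"dp": [0, 0, 0], "twist": 0},
  {"dp": [0, 0, 0], "twist": 0},
], gripper=1)

```text
time_s: 14.25
ee_pos: [0.5412, -0.0502, 0.1574]
eef_rot: [-3.14, -0.0, 1.531]
force: [0.8, 0.1, -0.0]
grip_width: 0.0935
grip_force: 0.0
```

```bash
cat > chk.py <<'E'
from h import *
import sys
plan([])
D={}
for c in('top','wrist','scene'):
    im,d=ctrl.camera(c); D[c]=im; W=cloud(c,d) if c!='wrist' else None
    for r in ctrl.cut_out(c,'ball1_center'):
        m=r['pixels']; print(c,round(r['conf'],2),m.sum(),(np.array(r['rect'])*[640,480,640,480]).astype(int),np.nanmedian(W[m],0).round(3) if W is not None and m.any() else '')
save(sys.argv[1],np.hstack([cv2.resize(D['wrist'][60:260,200:640],(600,400)),cv2.resize(D['top'][150:250,280:330],(200,400))]))
E
python3 chk.py f.png
```

```text
pos [ 0.5412 -0.0502  0.1574] rot [-3.1405e+00 -2.0000e-04  1.5312e+00] q [-0.16  0.33  1.6   0.    1.22 -0.12] t 14.25 w 0.0935
wrist 0.6 16 [413 451 420 456] 
wrist 0.45 68 [468 154 473 168]
```

View pics/f.png

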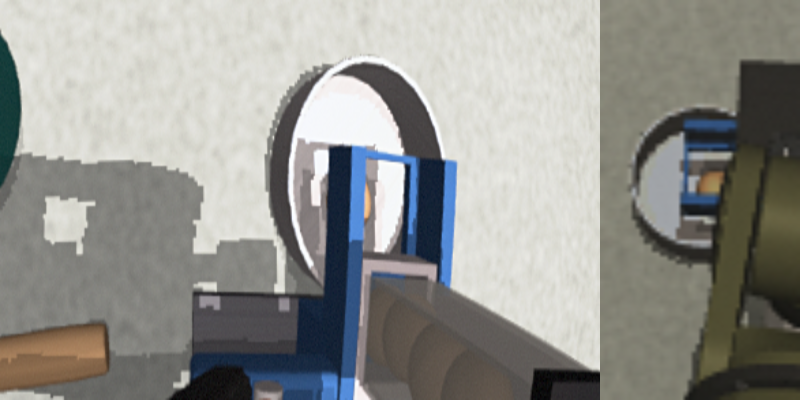

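One ball is in the tin (wrist crop 369,205; top crop 712,183) and the slide is retracted. Now the second squeeze, the same way.

Emit:
step_arm([
  {"dp": [0, 0, 0], "twist": 0},
  {"dp": [0, 0, 0], "twist": 0},
  {"dp": [0, 0, 0], "twist": 0},
  {"dp": [0, 0, 0], "twist": 0},
], gripper=0.4)

```text
time_s: 14.95
ee_pos: [0.5428, -0.0504, 0.1581]
eef_rot: [3.138, 0.0, 1.531]
force: [11.4, -1.1, -4.1]
grip_width: 0.0673
grip_force: 4.5
```

Emit:
step_arm([
  {"dp": [0, 0, 0], "twist": 0},
  {"dp": [0, 0, 0], "twist": 0},
  {"dp": [0, 0, 0], "twist": 0},
], gripper=0.19)

```text
time_s: 15.25
ee_pos: [0.5421, -0.0504, 0.1581]
eef_rot: [3.14, 0.0, 1.531]
force: [5.1, -1.0, -0.2]
grip_width: 0.0563
grip_force: 9.8
```

Emit:
step_arm([
  {"dp": [0, 0, 0], "twist": 0},
  {"dp": [0, 0, 0], "twist": 0},
  {"dp": [0, 0, 0], "twist": 0},
  {"dp": [0, 0, 0], "twist": 0},
  {"dp": [0, 0, 0], "twist": 0},
  {"dp": [0, 0, 0], "twist": 0},
  {"dp": [0, 0, 0], "twist": 0},
], gripper=0)

```text
time_s: 15.95
ee_pos: [0.5414, -0.0503, 0.1579]
eef_rot: [-3.141, 0.0, 1.531]
force: [-1.9, -1.4, 4.7]
grip_width: 0.0542
grip_force: 13.6
```

Emit:
step_arm([
  {"dp": [0, 0, 0], "twist": 0},
  {"dp": [0, 0, 0], "twist": 0},
  {"dp": [0, 0, 0], "twist": 0},
  {"dp": [0, 0, 0], "twist": 0},
  {"dp": [0, 0, 0], "twist": 0},
  {"dp": [0, 0, 0], "twist": 0},
  {"dp": [0, 0, 0], "twist": 0},
  {"dp": [0, 0, 0], "twist": 0},
], gripper=1)

```text
time_s: 16.75
ee_pos: [0.5415, -0.0503, 0.1577]
eef_rot: [-3.141, -0.0, 1.531]
force: [0.1, -0.2, 0.0]
grip_width: 0.0936
grip_force: 0.0
```

```bash
cat >> chk.py <<'E'
# ball-coloured pixels in the tin, from the wrist (region of tin) and scene
for c,(a,b,e,f) in {'wrist':(120,195,400,500),'top':(185,205,295,325),'scene':(250,310,360,420)}.items():
    p=D[c][a:b,e:f].astype(int); m=(p[...,0]-p[...,2]>45)&(p[...,0]-p[...,1]>15)
    n,_,st,ce=cv2.connectedComponentsWithStats(m.astype(np.uint8)); print(c,[(int(s[4]),(q+[e,a]).round(0).tolist()) for s,q in zip(st[1:],ce[1:]) if s[4]>3])
E
python3 chk.py g.png
```

```text
pos [ 0.5415 -0.0503  0.1577] rot [-3.1413 -0.      1.5312] q [-0.16  0.33  1.6   0.    1.22 -0.12] t 16.75 w 0.0936
top 0.46 47 [300 191 309 198] [0.664 0.022 0.031]
wrist 0.55 1067 [227 441 297 469] 
wrist 0.48 162 [465 142 476 162] 
wrist 0.43 43085 [273 130 638 360] 
wrist [(154, [471.0, 150.0]), (49, [469.0, 181.0])]
top [(45, [305.0, 195.0])]
scene []
```

Ball-coloured blobs went from one to two, and the squeeze readings match the first. Third squeeze.

Emit:
step_arm([
  {"dp": [0, 0, 0], "twist": 0},
  {"dp": [0, 0, 0], "twist": 0},
  {"dp": [0, 0, 0], "twist": 0},
  {"dp": [0, 0, 0], "twist": 0},
], gripper=0.4)

```text
time_s: 17.45
ee_pos: [0.5427, -0.0504, 0.1581]
eef_rot: [3.138, 0.0, 1.531]
force: [10.6, -1.1, -4.9]
grip_width: 0.0671
grip_force: 4.1
```

Emit:
step_arm([
  {"dp": [0, 0, 0], "twist": 0},
  {"dp": [0, 0, 0], "twist": 0},
  {"dp": [0, 0, 0], "twist": 0},
], gripper=0.19)

```text
time_s: 17.75
ee_pos: [0.5421, -0.0504, 0.1581]
eef_rot: [3.14, 0.0, 1.531]
force: [5.0, -1.2, -0.4]
grip_width: 0.0558
grip_force: 8.4
```

Emit:
step_arm([
  {"dp": [0, 0, 0], "twist": 0},
  {"dp": [0, 0, 0], "twist": 0},
  {"dp": [0, 0, 0], "twist": 0},
  {"dp": [0, 0, 0], "twist": 0},
  {"dp": [0, 0, 0], "twist": 0},
  {"dp": [0, 0, 0], "twist": 0},
  {"dp": [0, 0, 0], "twist": 0},
], gripper=0)

```text
time_s: 18.45
ee_pos: [0.5411, -0.0503, 0.1579]
eef_rot: [-3.14, 0.0, 1.531]
force: [-6.5, -0.7, 4.3]
grip_width: 0.0541
grip_force: 13.8
```

Emit:
step_arm([
  {"dp": [0, 0, 0], "twist": 0},
  {"dp": [0, 0, 0], "twist": 0},
  {"dp": [0, 0, 0], "twist": 0},
  {"dp": [0, 0, 0], "twist": 0},
  {"dp": [0, 0, 0], "twist": 0},
  {"dp": [0, 0, 0], "twist": 0},
  {"dp": [0, 0, 0], "twist": 0},
  {"dp": [0, 0, 0], "twist": 0},
], gripper=1)

```text
time_s: 19.25
ee_pos: [0.5415, -0.0503, 0.1577]
eef_rot: [-3.141, -0.0, 1.531]
force: [0.5, 0.6, 0.3]
grip_width: 0.0942
grip_force: 0.0
```

```bash
python3 chk.py i.png; python3 - <<'E'
import cv2,numpy as np
a,b,c=[cv2.imread(f'pics/{n}.png')[100:400,200:600] for n in 'fgi']
cv2.imwrite('pics/fin.png',np.vstack([np.hstack([a,b]),np.hstack([c,cv2.resize(cv2.imread('pics/i.png')[:,600:],(400,300))])]))
E
```

```text
pos [ 0.5415 -0.0503  0.1577] rot [-3.1414e+00 -1.0000e-04  1.5312e+00] q [-0.16  0.33  1.6   0.    1.22 -0.12] t 19.25 w 0.0942
top 0.57 61 [298 191 311 198] [0.665 0.024 0.031]
wrist 0.65 114 [470 141 477 156] 
scene 0.45 5731 [309 242 402 358] [ 0.652 -0.065  0.073]
wrist [(581, [425.0, 147.0]), (14, [462.0, 131.0]), (145, [471.0, 149.0]), (47, [469.0, 181.0])]
top [(41, [305.0, 195.0])]
scene []
```

View pics/fin.png

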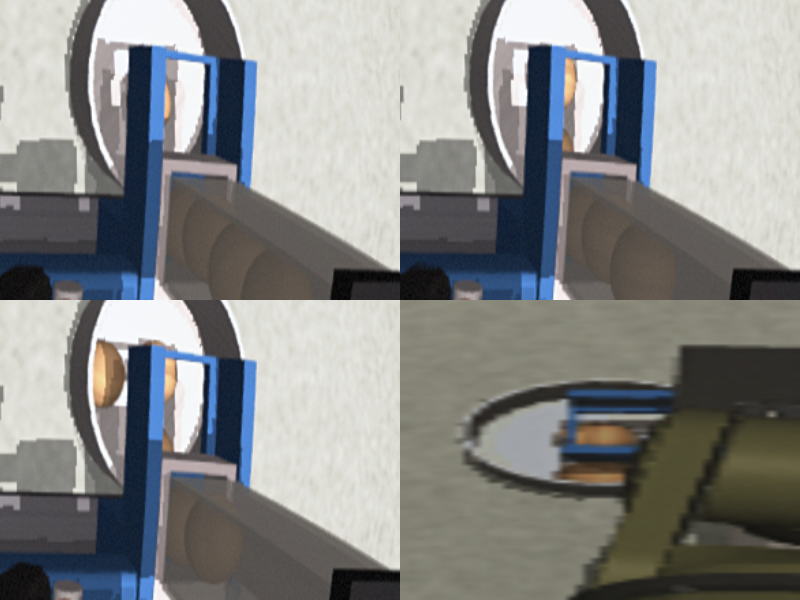

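The last panel shows three balls in the tin: (108,373), (165,370) and (167,440). The tube holds two fewer balls than after squeeze one. I lift straight off and hand in.

Emit:
step_arm([
  {"dp": [0, 0, -0.3], "twist": 0},
  {"dp": [0, 0, -0.4], "twist": 0},
  {"dp": [0, 0, -0.5], "twist": 0},
  {"dp": [0, 0, -0.5], "twist": 0},
  {"dp": [0, 0, -0.5], "twist": 0},
  {"dp": [0, 0, -0.5], "twist": 0},
  {"dp": [0, 0, 0], "twist": 0},
  {"dp": [0, 0, 0], "twist": 0},
  {"dp": [0, 0, 0], "twist": 0},
])

```text
time_s: 20.45
ee_pos: [0.5412, -0.0503, 0.2649]
eef_rot: [-3.14, -0.0, 1.531]
force: [0.7, -0.1, -0.6]
grip_width: 0.0937
grip_force: 0.0
```

```bash
python3 -c "
from station import ctrl
print(ctrl.get_obs()['force'],ctrl.get_obs()['ee_pos']); print(ctrl.hand_in())"
```

```text
[ 0.72342456 -0.07855104 -0.61426261] [ 0.54121545 -0.05026236  0.26492069]
the job is handed in; nothing more can be done
None
```

I handed the job in at about 20 s: three balls are in the silver tin under the outlet, two remain in the dispenser, and the trigger is released with the arm lifted clear; the hand-in call gave no verdict.

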